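# Take the hand scanner from its holder and aim it at the long carton's label

## Robot

A 6-joint arm with a two-finger parallel gripper is mounted at the origin on the work surface. World frame = base frame: x ahead of the robot, y to its left, z up, the work surface at z = 0. Lengths are in m, angles in rad, forces in N, time in s.
With the tool pointing down it reaches from about 0.375 to 0.825 m from the base axis. Payload 5.5 kg.
Tool frame: the origin (TCP) lies on the centre line of the jaws, within the pads' length; the fingertips stand 17 mm ahead of it and the grasp point (between the pads) lies 2 mm behind it; z points along the fingers, y is the direction in which the jaws open and shut (so a half turn about z gives the same grasp; the last joint's range is limited). The gripper opens to 85 mm and grips with 20 to 120 N. Pads are 22 mm wide; open, the fingers measure 114 mm over their backs; the gripper's body (76 mm by 85 mm) begins 54 mm behind the grasp point. The pads swing forward as they close: fully open they stand 13 mm farther back than shut.
Start: joints at [1.112, 0.314, -0.047, 1.21, 0, 1.571], TCP at [0.266, 0.538, 0.248] pointing down, gripper open.
Joint ranges: [-2.67, 2.67], [-0.69, 1.73], [-1.03, 1.25], [-2.08, 2.16], [-1.42, 1.45], [-3.14, 3.14]. Speed limits (rad/s): [2.39, 2.39, 3.01, 3.14, 3.14, 3.14].

## Interface

Orientations are given as a rotation vector (axis times angle).
In Python, from plant import arm, get_image, get_calibration, hand_in gives the robot as it stands.
- The arm moves only by the tool move_arm, never from a script. Its argument "increments" is a list of rows, each an object with "angular": the turn, a rotation vector about the world's x, y, z in rad, a list of three; "xyz": the shift along the world's x, y, z in cm, a list of three; "gripper": the closure, from 0 (fully open) to 1 (shut). A call has 1 to 5 rows; each row is the pose to reach, as a shift and turn from the pose commanded when the call began; what a row does not reach only later rows make up. A row lasts 1/10 s, in which the tool goes at most 50 mm and 8.59 degrees, less where a joint would pass 70% of its speed; a pose out of reach is approached as far as the arm can. A call with a gripper value outside its range is refused whole. The fingers move at their own pace and stop on an object; "force" is the grip in N (left out, the last holds). Time passes only in rows, so rows that repeat a pose let the fingers close. It gives the time, the measured TCP pose, the force and the opening at its end, in the units of the state.
- arm.get_state(): the state, without advancing time (a new reading comes with each control period).
- get_image(name): name is "scene" or "side" or "wrist"; returns (picture, depth): 400x640x3 uint8, red, green, blue; 400x640 float32, m along the optical axis (not along the pixel's ray), 0 where there is no reading.
- get_calibration(name): a dict with "vfov" (degrees; the focal length in pixels is half the picture's height over the tangent of half this angle, whatever the lens; pixels are square), "cx", "cy" (the principal point, pixels), "view" (4x4, takes a point from world to camera coordinates). Camera axes: x right, y down, z forward; pixel columns grow to the right and rows downward; lengths in m; the calibration is good to about 2 mm. A picture is of the moment at which its call begins: read the wrist's pose just before it. get_calibration takes no time and is no camera call; for the wrist camera it gives the pose at the moment of the call.
- hand_in(): hands the job in, once; it reports no verdict.
The state is a dict: "time_s": time; "q": joint angles; "qvel": joint speeds; "joint_efforts": joint torques, N m; "position": TCP position; "ee_rot": TCP orientation; "ft_force": force on the tool from outside, world axes, zero at the start; "wrist_torque": the same for the moment, N m; "finger_gap": opening from 0.0 (shut) to 1.0 (fully open).
Only numpy, scipy, OpenCV 4.12 (cv2) and the standard library are available. Lean on these libraries where they do the work, as an engineer would, in place of code of your own. Each camera call takes 0.05 s, during which the arm holds its last target.

## Task

Ring up the long carton: draw the cordless hand scanner up out of its holder, turn it nose-down and hold it raised with its window looking down at the middle of the label on top of the long carton, sloping 45 to 60 degrees below level and roughly 10 cm from the label, from whichever side you like. Finish while still holding it there, steady and touching nothing but the gripper. On the way do not drop it, lay it down or knock it on the carton, and leave everything else on the counter where it lies.

Things in the scene. Friction and masses are not known exactly. Their poses are not given: they have to be found in the camera images.
- scanner: Cordless pistol-grip barcode scanner, dark grey, 0.18 kg, standing loose in its holder. Origin: centre of the handle's foot. z up the handle to the head, x the way it looks (square to the handle), y across. Handle 40 (x) by 30 (y) mm, z 0 to 121. Head: rear part 46 mm wide, z 121 to 163, x -44 to 18; nose 64 mm wide, z 119 to 165, x 18 to 68. Reads codes any way round
- window (a point): Centre of the scanner's dark window, on the front face of the nose, 68.5 mm ahead (x) and 142 mm up (z) from the scanner's origin. The line of sight leaves it along the scanner's x axis
- head_rear (a point): Centre of the narrow rear part of the scanner's head, a good place to take it from above with the fingers on its two flat sides (46 mm apart along the scanner's y); 12 mm behind (-x) and 142 mm up from the scanner's origin
- socket (a point): Centre of the mouth of the holder's socket, 72 mm above the counter; z up. The holder is a black base plate 130 by 105 by 12 mm screwed to the counter with an upright socket, 44 by 34 mm inside (2 mm play each side of the handle), its floor 20 mm above the counter: the handle stands 52 mm deep in it
- long_carton: The carton to scan: closed cardboard carton, longest of the three, 220 (x) by 64 (y) by 56 (height) mm, about 0.7 kg, loose. Origin: centre of its underside; x along its length
- long_carton_label (a point): Centre of the white printed label, 68 by 48 mm, flat on the top of the long carton (56 mm above the counter), 55 mm from the carton's centre towards its -x end. Faces straight up
- flat_carton: Bystander: flat square carton, 120 by 120 by 45 mm high, loose, with a label of its own. Origin: centre of its underside
- tall_carton: Bystander: tall carton, 80 by 80 by 110 mm high, loose, with a label of its own. Origin: centre of its underside
- tee: Bystander: brown pipe tee lying flat, 96 by 70 by 45 mm high. Origin: on the counter under the crossing of its axes
- elbow: Bystander: white pipe elbow lying flat, 78 by 78 by 52 mm high. Origin: on the counter under its corner
- coupling: Bystander: brown pipe coupling standing on end, diameter 52, height 56 mm. Origin: centre of its underside
- payment_terminal: Bystander: dark card payment terminal lying flat, 150 by 74 by 36 mm high. Origin: centre of its underside
- thread_tape: Bystander: white roll of thread tape lying flat, diameter 58, height 19 mm. Origin: centre of its underside
- oil_bottle: Bystander: gold-coloured oil bottle standing upright, 62 by 100 by 242 mm high. Origin: centre of its underside
Things that resemble listed ones, but are neither listed nor needed, are in the scene too. Of the things like the scanner, leave any that is purple; of the rest the larger one is meant.

How it is judged:
On the way:
1. the scanner is drawn clear of its holder, held by the gripper (height (world z) of scanner above 0.076 m and contact force between the fingers and scanner above 1 N), for 0.1 s.
At the end, for the whole second after the job is handed in: Gripper holds the scanner still, window over 95 mm and foot over 60 mm above the counter, clear of the holder, touching no goods; its sight line points 36 degrees or more below level, within 20 mm of the middle of the long carton's label, window 50 to 160 mm from it; that carton lies flat (contact force between the fingers and scanner above 1 N and height (world z) of window above 0.095 m and height (world z) of scanner above 0.06 m and horizontal distance between scanner and socket above 0.06 m and distance between window and long_carton_label between 0.05 and 0.16 m and x of long_carton_label in the frame of scanner above 0.1 m and y of long_carton_label in the frame of scanner between -0.02 and 0.02 m and z of long_carton_label in the frame of scanner between 0.122 and 0.162 m and angle between scanner's own x axis and vertical above 2.2 rad and angle between long_carton's own z axis and vertical below 0.1 rad and linear speed of scanner below 0.03 m/s and angular speed of scanner below 0.2 rad/s and contact force between scanner and long_carton below 0.1 N and contact force between scanner and flat_carton below 0.1 N and contact force between scanner and tall_carton below 0.1 N and contact force between scanner and tee below 0.1 N and contact force between scanner and elbow below 0.1 N and contact force between scanner and coupling below 0.1 N and contact force between scanner and payment_terminal below 0.1 N and contact force between scanner and thread_tape below 0.1 N and contact force between scanner and oil_bottle below 0.1 N); the arm keeps its last pose, push and grip.
It fails at once if the scanner is dropped or laid on the counter (height (world z) of window below 0.055 m).
It fails at once if the scanner knocks against the long carton (contact force between scanner and long_carton above 3 N).
It fails at once if a carton is shifted by more than 20 mm (distance of any of long_carton, flat_carton, tall_carton from where it was at the start of the episode above 0.02 m).
It fails at once if another thing on the counter is shifted by more than 20 mm (distance of any of tee, elbow, coupling, payment_terminal, thread_tape, oil_bottle from where it was at the start of the episode above 0.02 m).
It also fails if it takes over 38 s, if anything falls off the work surface, if the arm or the gripper's body presses on something with over 40 N, if the wrist force passes 120 N, or if a joint passes its speed limit or range.

## Working session

There is one attempt and no reset: what is moved stays moved. The work goes in short steps, Python scripts to look and compute and a tool call to move; the robot and the scene stay as the last step left them, time stands still between calls to the robot, and variables do not carry over. Pictures are saved under pics/ and viewed, and the job is handed in when it is done.

Besides the shell and the picture viewer there is one more tool, called after ">>>" as a command line: name --argument value ..., lists and objects as JSON in quotes. move_arm: Moves the arm, as the interface text tells. Its arguments: {"type":"object","properties":{"increments":{"type":"array","items":{"type":"object","properties":{"angular":{"type":"array","items":{"type":"number"}},"xyz":{"type":"array","items":{"type":"number"}},"gripper":{"type":"number"}}}},"force":{"type":"number"}},"required":["increments"]}

```bash
mkdir -p pics; ls; cat > h.py <<'E'
import numpy as np,cv2
from plant import arm,get_image,get_calibration,hand_in
def grab(n,tag):
    c=get_calibration(n); im,d=get_image(n)
    cv2.imwrite(f'pics/{tag}.png',im[:,:,::-1]); np.savez(f'pics/{tag}.npz',im=im,d=d,view=c['view'],vfov=c['vfov'],cx=c['cx'],cy=c['cy'],keys=str({k:v for k,v in c.items()}))
    return im,d,c
class V:
    def __init__(s,tag):
        z=np.load(f'pics/{tag}.npz'); s.im=z['im'];s.d=z['d'];s.T=z['view'];s.f=200/np.tan(np.radians(float(z['vfov']))/2);s.cx=float(z['cx']);s.cy=float(z['cy']);s.keys=str(z['keys'])
    def ray(s,u,v):
        R=s.T[:3,:3]; o=-R.T@s.T[:3,3]; return o,R.T@np.array([(u-s.cx)/s.f,(v-s.cy)/s.f,1])
    def plane(s,u,v,z):
        o,r=s.ray(u,v); return o+r*(z-o[2])/r[2]
    def pts(s):
        v,u=np.mgrid[:400,:640]; c=np.stack([(u-s.cx)/s.f*s.d,(v-s.cy)/s.f*s.d,s.d],-1)
        R=s.T[:3,:3]; return (c-s.T[:3,3])@R
    def proj(s,p):
        c=s.T[:3,:3]@np.asarray(p)+s.T[:3,3]; return s.f*c[0]/c[2]+s.cx,s.f*c[1]/c[2]+s.cy
E
python3 - <<'E'
from h import *
for n in ['scene','side','wrist']:
    im,d,c=grab(n,n+'0'); print(n,{k:(v if k!='view' else 0) for k,v in c.items()},(d>0).mean())
print(arm.get_state())
E
```

```text
pics
scene {'vfov': 43.847184686702875, 'cx': 313.9140360646717, 'cy': 202.57426667061256, 'view': 0} 0.99625
side {'vfov': 57.38653965976337, 'cx': 329.2253173576639, 'cy': 204.94457505801648, 'view': 0} 0.99611328125
wrist {'vfov': 66.7420421313397, 'cx': 321.3417002090739, 'cy': 197.26288506237168, 'view': 0} 0.9959296875
{'time_s': 0.15, 'q': array([ 1.11201783e+00,  3.14020073e-01, -4.78469288e-02,  1.21018186e+00,
       -1.19003840e-07,  1.57079083e+00]), 'qvel': array([-0.00062405, -0.00309442,  0.0026583 , -0.00090797,  0.00036929,
        0.00016935]), 'joint_efforts': array([ 4.23518850e-04, -5.40044975e+01,  3.40059578e+01,  1.32686758e-02,
        1.17283378e-05, -6.78348684e-06]), 'position': array([0.26552972, 0.53758746, 0.24765977]), 'ee_rot': array([-7.14270895e-01, -3.05902421e+00,  1.91580241e-03]), 'ft_force': array([0.00155585, 0.43821384, 0.19620472]), 'wrist_torque': array([ 0.02072805, -0.00973389, -0.0462931 ]), 'finger_gap': 0.9965404270788969}
```

View pics/scene0.png

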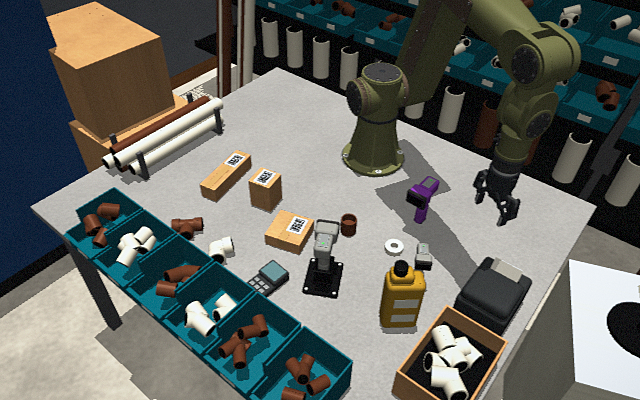

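View pics/side0.png

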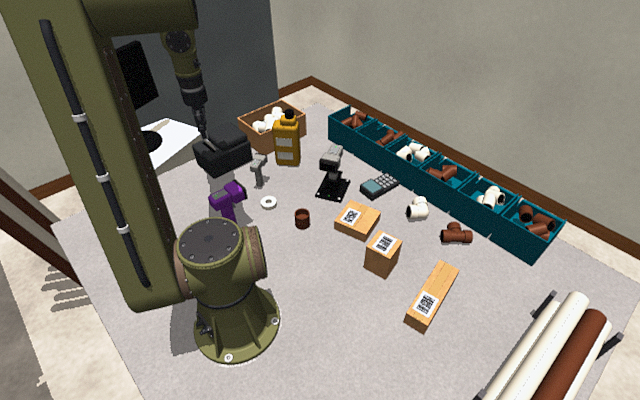

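View pics/wrist0.png

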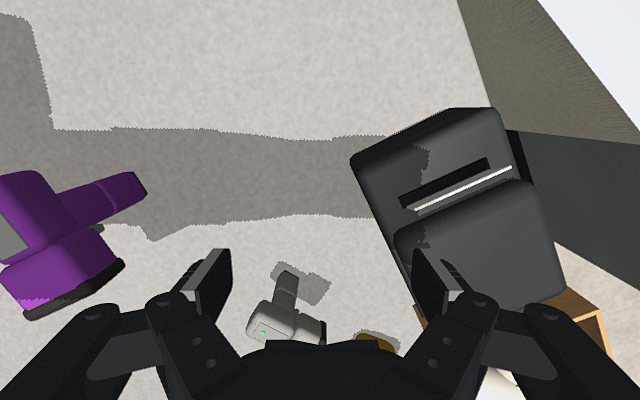

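The scene view shows three scanner-like things: a purple one at (423,198), a small light-grey one lying or standing at (424,255), and a dark-grey one in the black holder at (325,240). The one in the holder fits: it isn't purple, it's the larger of the two left, and it stands in the socket. The long carton is at (226,175) with its label at (236,158). I'll enlarge a crop to confirm and measure.

```bash
python3 - <<'E'
from h import *
a=V('scene0');b=V('side0')
c1=cv2.resize(a.im[205:305,270:450],None,fx=4,fy=4,interpolation=2)[:,:,::-1]
c2=cv2.resize(b.im[130:210,290:410],None,fx=5,fy=5,interpolation=2)[:,:,::-1]
cv2.imwrite('pics/c1.png',c1);cv2.imwrite('pics/c2.png',c2)
for n,v in(('scene',a),('side',b)):
    P=v.pts(); x,y,z=P[...,0],P[...,1],P[...,2]; ok=v.d>0
    im=v.im.astype(int)
    print(n,'cam',v.ray(320,200))
    # white label of long carton
    hsv=cv2.cvtColor(v.im,cv2.COLOR_RGB2HSV)
    m=ok&(hsv[...,0]>8)&(hsv[...,0]<24)&(hsv[...,1]>80)&(z>.03)&(z<.2)
    nn,l,st,ce=cv2.connectedComponentsWithStats(m.astype(np.uint8))
    for i in range(1,nn):
        if st[i,4]>150: print('tan',st[i],ce[i].round(),'top z',np.percentile(z[l==i],95).round(3), 'xy',x[l==i].mean().round(3),y[l==i].mean().round(3))
E
```

```text
scene cam (array([1.29671174, 0.76872008, 1.1954023 ]), array([-0.56664482, -0.44645292, -0.69265451]))
tan [  53   47  117   71 3964] [116.  83.] top z 0.192 xy 0.409 -1.011
tan [596  80  24  28 234] [607.  92.] top z 0.118 xy -0.863 0.568
tan [109  95 100  58 720] [158. 124.] top z 0.115 xy 0.472 -0.658
tan [200 150  51  46 798] [223. 175.] top z 0.059 xy 0.477 -0.313
tan [248 167  34  39 690] [265. 188.] top z 0.111 xy 0.456 -0.127
tan [ 97 203  23  17 203] [108. 209.] top z 0.115 xy 0.854 -0.42
tan [265 210  49  39 908] [287. 229.] top z 0.048 xy 0.524 0.029
tan [ 83 214  18  20 178] [ 91. 222.] top z 0.102 xy 0.917 -0.42
tan [172 217  30  17 259] [186. 224.] top z 0.046 xy 0.71 -0.236
tan [156 265  44  33 495] [175. 279.] top z 0.104 xy 0.891 -0.054
tan [ 380  270   46   55 1393] [401. 296.] top z 0.19 xy 0.577 0.472
tan [ 393  304  115   96 2532] [447. 352.] top z 0.11 xy 0.601 0.629
tan [219 314  48  51 668] [244. 339.] top z 0.106 xy 0.899 0.222
tan [286 354  29  26 339] [300. 366.] top z 0.11 xy 0.87 0.381
tan [307 375  23  20 187] [319. 383.] top z 0.092 xy 0.869 0.439
tan [282 387  24  13 180] [292. 394.] top z 0.105 xy 0.935 0.414
side cam (array([-0.15900099, -0.52459192,  0.95313071]), array([ 0.47956906,  0.5330321 , -0.69764661]))
tan [ 238  100   68   62 1928] [274. 129.] top z 0.188 xy 0.571 0.568
tan [342 111  26  16 151] [355. 119.] top z 0.11 xy 0.884 0.4
tan [427 165  30  15 167] [443. 172.] top z 0.106 xy 0.863 -0.067
tan [334 200  47  36 768] [360. 218.] top z 0.048 xy 0.507 0.015
tan [521 205  34  35 310] [538. 223.] top z 0.112 xy 0.871 -0.418
tan [443 222  30  18 218] [456. 232.] top z 0.045 xy 0.697 -0.244
tan [365 230  37  44 752] [382. 255.] top z 0.112 xy 0.417 -0.156
tan [ 405  260   54   69 1233] [434. 291.] top z 0.059 xy 0.45 -0.328
tan [ 533  309   73   91 1586] [571. 357.] top z 0.115 xy 0.5 -0.663
```

View pics/c1.png

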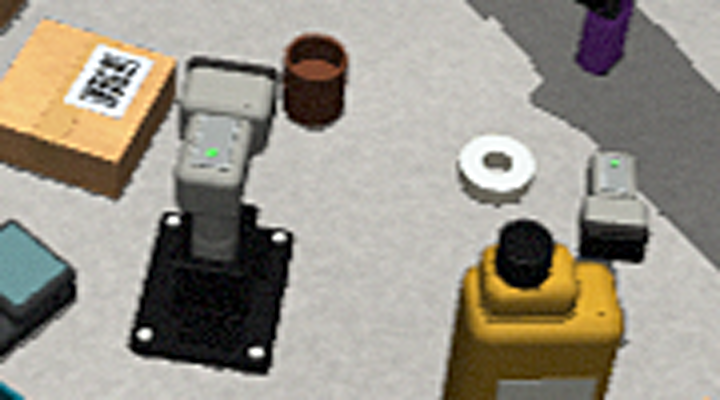

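View pics/c2.png

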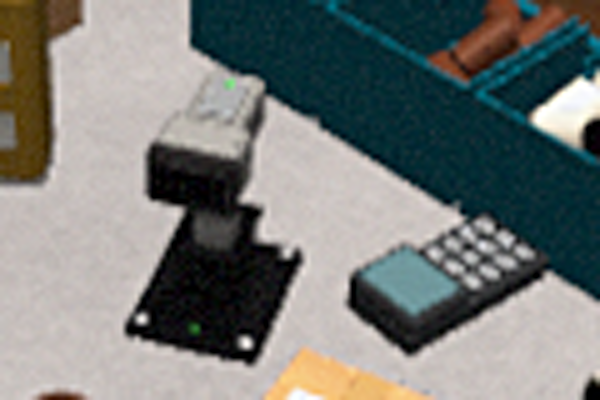

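The crops confirm it. The dark-grey scanner stands in its holder with its nose towards the robot and the green lamp on its rear. The small one on the right is a smaller copy. Next I'll measure the head and the label.

```bash
python3 - <<'E'
from h import *
for n in('scene0','side0'):
    v=V(n);P=v.pts();x,y,z=P[...,0],P[...,1],P[...,2];ok=v.d>0
    r=(320,205,345,300) if n=='scene0' else (310,135,350,205)
    if n=='scene0': r=(308,210,348,270)
    box=np.zeros(ok.shape,bool);box[r[1]:r[3],r[0]:r[2]]=1
    m=box&ok&(z>.178)&(z<.196)
    p=np.stack([x[m],y[m]],1); print(n,'head top N',len(p),'z',np.median(z[m]).round(4))
    print(' minrect',cv2.minAreaRect(p.astype(np.float32)*1000))
    # cast mask pixels to plane .185
    uv=np.argwhere(m)[:,::-1]; q=np.array([v.plane(a,b,.185)[:2] for a,b in uv])
    print(' minrect plane',cv2.minAreaRect(q.astype(np.float32)*1000))
    mu=q.mean(0);w,e=np.linalg.eigh(np.cov((q-mu).T));ax=e[:,1]
    if ax[0]>0: ax=-ax
    s=(q-mu)@ax;t=(q-mu)@np.array([-ax[1],ax[0]])
    print(' mean',mu,'ang',np.degrees(np.arctan2(ax[1],ax[0])),'s',s.min(),s.max())
    for lo in np.arange(s.min(),s.max(),.008):
        k=(s>=lo)&(s<lo+.008); print('  ',round(lo,3),k.sum(),t[k].min().round(3),t[k].max().round(3))
    # label on long carton
    hsv=cv2.cvtColor(v.im,cv2.COLOR_RGB2HSV)
    r=(215,140,262,180) if n=='scene0' else (405,280,445,325)
    box=np.zeros(ok.shape,bool);box[r[1]:r[3],r[0]:r[2]]=1
    m=box&(z>.045)&(z<.07)&ok
    w=m&(hsv[...,1]<50)
    nn,l,st,ce=cv2.connectedComponentsWithStats(w.astype(np.uint8))
    cs,_=cv2.findContours(w.astype(np.uint8),0,2); c=max(cs,key=cv2.contourArea)[:,0]
    q=np.array([v.plane(a,b,.056)[:2] for a,b in c])
    print(' label',cv2.minAreaRect(q.astype(np.float32)*1000),c.mean(0))
    r=(190,140,262,205) if n=='scene0' else (395,250,470,335)
    box[:]=0;box[r[1]:r[3],r[0]:r[2]]=1
    m=box&ok&(z>.046)&(z<.07); cs,_=cv2.findContours(m.astype(np.uint8),0,2); c=max(cs,key=cv2.contourArea)[:,0]
    q=np.array([v.plane(a,b,.056)[:2] for a,b in c])
    print(' top',cv2.minAreaRect(q.astype(np.float32)*1000))
    # map of everything tall near
    import itertools
E
```

```text
scene0 head top N 549 z 0.1821
 minrect ((566.0862426757812, 210.78790283203125), (118.23551177978516, 63.252906799316406), 29.676198959350586)
 minrect plane ((570.6094970703125, 213.2436981201172), (117.25660705566406, 63.752532958984375), 29.221290588378906)
 mean [0.56443044 0.21013996] ang -151.00326224574084 s -0.06547937982719243 0.05164554723390961
   -0.065 14 -0.015 0.019
   -0.057 32 -0.021 0.02
   -0.049 33 -0.019 0.019
   -0.041 35 -0.021 0.02
   -0.033 33 -0.02 0.021
   -0.025 37 -0.022 0.021
   -0.017 32 -0.02 0.022
   -0.009 30 -0.019 0.02
   -0.001 40 -0.031 0.031
   0.007 48 -0.03 0.03
   0.015 47 -0.031 0.03
   0.023 45 -0.03 0.03
   0.031 45 -0.031 0.028
   0.039 48 -0.031 0.032
   0.047 30 -0.03 0.03
 label ((397.8100280761719, -334.1346740722656), (69.30587005615234, 48.39704132080078), 12.547025680541992) [235.52631579 159.21052632]
 top ((458.1663818359375, -319.3087463378906), (228.38470458984375, 73.03817749023438), 10.722527503967285)
side0 head top N 293 z 0.1845
 minrect ((562.6398315429688, 209.3492431640625), (113.49371337890625, 62.06438446044922), 29.722991943359375)
 minrect plane ((556.0572509765625, 206.2769012451172), (114.28410339355469, 64.39788055419922), 31.736364364624023)
 mean [0.55225539 0.20111277] ang -151.35309352462818 s -0.06308646953447913 0.051360036118121226
   -0.063 14 -0.019 0.019
   -0.055 16 -0.02 0.02
   -0.047 16 -0.018 0.02
   -0.039 20 -0.021 0.022
   -0.031 16 -0.02 0.02
   -0.023 17 -0.021 0.022
   -0.015 16 -0.019 0.019
   -0.007 19 -0.022 0.02
   0.001 26 -0.03 0.03
   0.009 25 -0.029 0.029
   0.017 26 -0.03 0.03
   0.025 27 -0.031 0.027
   0.033 28 -0.033 0.032
   0.041 25 -0.029 0.032
   0.049 2 -0.002 0.001
 label ((395.5923156738281, -336.0188903808594), (69.53137969970703, 48.251548767089844), 10.888364791870117) [425.94230769 304.09615385]
 top ((447.02020263671875, -326.82989501953125), (226.71078491210938, 64.2731704711914), 10.707405090332031)
```

>>> move_arm --increments '[{"xyz": [3,-3,1.4],"angular": [0,0,0.1],"gripper": 0},{"xyz": [6,-6,2.8],"angular": [0,0,0.2],"gripper": 0},{"xyz": [9,-9,4.2],"angular": [0,0,0.3],"gripper": 0},{"xyz": [12.5,-12.5,5.5],"angular": [0,0,0.4],"gripper": 0},{"xyz": [16,-16,6.2],"angular": [0,0,0.5],"gripper": 0}]' --force 100

```text
time_s: 0.65
position: [0.426, 0.3777, 0.3111]
ee_rot: [-0.073, 3.14, 0.001]
ft_force: [0.7, 0.3, 0.1]
finger_gap: 0.999
```

>>> move_arm --increments '[{"xyz": [3,-3,0],"angular": [0,0,0.1],"gripper": 0},{"xyz": [6,-6,0],"angular": [0,0,0.2],"gripper": 0},{"xyz": [9,-9,0],"angular": [0,0,0.3],"gripper": 0},{"xyz": [12.5,-12.5,0],"angular": [0,0,0.4],"gripper": 0},{"xyz": [15.9,-15.6,0],"angular": [0,0,0.465],"gripper": 0}]'

```text
time_s: 1.15
position: [0.5849, 0.221, 0.31]
ee_rot: [0.792, -3.04, 0.0]
ft_force: [0.4, -0.4, -0.5]
finger_gap: 1.0
```

>>> move_arm --increments '[{"xyz": [0,0,0],"gripper": 0},{"xyz": [0,0,0],"gripper": 0},{"xyz": [0,0,0],"gripper": 0}]'

```text
validation failed for argument at $.in...
```

```bash
python3 - <<'E'
from h import *
s=arm.get_state();print(s['time_s'],s['position'],s['ee_rot'],s['q'])
grab('wrist','wrist1')
E
```

```text
1.15 [0.58491798 0.22095053 0.31000441] [ 7.91520804e-01 -3.03997669e+00  1.27123936e-04] [ 3.61202564e-01  3.49306551e-01  1.41400101e-01  1.36315817e+00
 -5.27187244e-05 -1.48227905e-01]
```

View pics/wrist1.png

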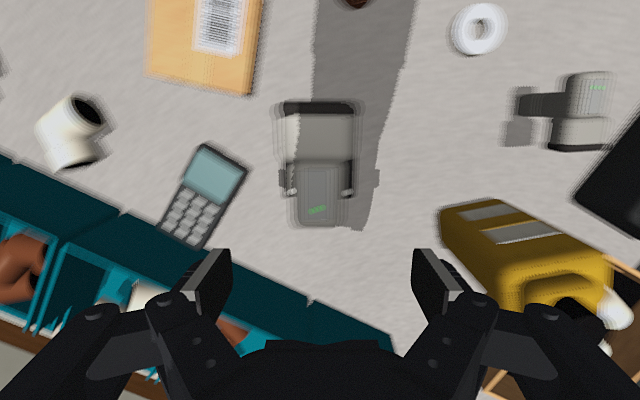

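The scanner sits upright at (320,165) with its nose towards the top of the picture. The frame is motion-blurred, so I'll retake it after settling.

```bash
python3 - <<'E'
from h import *
grab('wrist','wrist2');grab('wrist','wrist3')
s=arm.get_state();print(s['time_s'],s['position'],s['ee_rot'])
v=V('wrist3');P=v.pts();x,y,z=P[...,0],P[...,1],P[...,2]
print('campos',v.ray(320,200)[0])
box=np.zeros(z.shape,bool);box[80:240,260:375]=1
m=box&(v.d>0)&(z>.176)&(z<.195)
uv=np.argwhere(m)[:,::-1]; q=np.array([v.plane(a,b,.185)[:2] for a,b in uv])
print('zmed',np.median(z[m]),cv2.minAreaRect(q.astype(np.float32)*1000))
mu=q.mean(0);w,e=np.linalg.eigh(np.cov((q-mu).T));ax=e[:,1]
if ax[0]>0: ax=-ax
s=(q-mu)@ax;t=(q-mu)@np.array([-ax[1],ax[0]])
print(mu,np.degrees(np.arctan2(ax[1],ax[0])),s.min(),s.max())
for lo in np.arange(s.min(),s.max(),.004):
    k=(s>=lo)&(s<lo+.004); print('  ',round(lo,3),k.sum(),t[k].min().round(3),t[k].max().round(3))
E
```

```text
1.3 [0.58539239 0.22047547 0.30913913] [ 7.79595702e-01 -3.04219676e+00  4.72834582e-04]
campos [0.52446566 0.18311728 0.43461157]
zmed 0.18431816536032042 ((561.985107421875, 208.53652954101562), (107.06073760986328, 64.0230484008789), 28.71295738220215)
[0.55496623 0.20448577] -151.68854981902024 -0.06174594872096901 0.04559489829392623
   -0.062 214 -0.02 0.02
   -0.058 204 -0.022 0.021
   -0.054 199 -0.022 0.021
   -0.05 241 -0.021 0.021
   -0.046 210 -0.021 0.022
   -0.042 223 -0.022 0.022
   -0.038 232 -0.022 0.022
   -0.034 230 -0.022 0.022
   -0.03 230 -0.022 0.022
   -0.026 253 -0.021 0.022
   -0.022 212 -0.021 0.022
   -0.018 260 -0.022 0.022
   -0.014 262 -0.022 0.022
   -0.01 228 -0.022 0.022
   -0.006 236 -0.025 0.026
   -0.002 345 -0.03 0.03
   0.002 372 -0.031 0.03
   0.006 379 -0.031 0.03
   0.01 382 -0.031 0.031
   0.014 384 -0.031 0.031
   0.018 384 -0.03 0.031
   0.022 392 -0.031 0.031
   0.026 412 -0.031 0.031
   0.03 420 -0.031 0.031
   0.034 427 -0.032 0.032
   0.038 414 -0.032 0.032
   0.042 359 -0.031 0.031
```

View pics/wrist3.png

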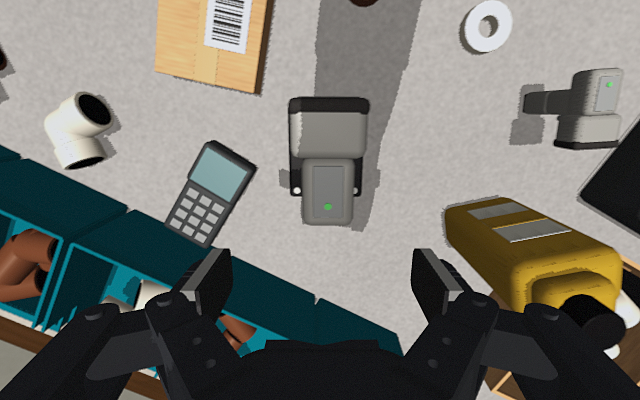

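Tool and head agree within 2 mm and 0.5°. Next I descend, close and check.

>>> move_arm --increments '[{"xyz": [-0.1,0,-4],"angular": [0,0,0],"gripper": 0},{"xyz": [-0.1,0,-8],"angular": [0,0,0],"gripper": 0},{"xyz": [-0.1,0,-11],"angular": [0,0,0],"gripper": 0},{"xyz": [-0.1,0,-13.5],"angular": [0,0,0],"gripper": 0},{"xyz": [-0.1,0,-14.9],"angular": [0,0,0],"gripper": 0}]'

```text
time_s: 1.8
position: [0.5807, 0.2232, 0.1586]
ee_rot: [0.787, -3.038, 0.0]
ft_force: [-0.4, 0.1, -0.5]
finger_gap: 0.999
```

>>> move_arm --increments '[{"xyz": [0,0,0],"angular": [0,0,0],"gripper": 0},{"xyz": [0,0,0],"angular": [0,0,0],"gripper": 0.3},{"xyz": [0,0,0],"angular": [0,0,0],"gripper": 0.5},{"xyz": [0,0,0],"angular": [0,0,0],"gripper": 0.8},{"xyz": [0,0,0],"angular": [0,0,0],"gripper": 1}]'

```text
time_s: 2.3
position: [0.5845, 0.2233, 0.1632]
ee_rot: [-0.786, 3.038, 0.0]
ft_force: [1.6, -0.3, 4.0]
finger_gap: 0.53
```

>>> move_arm --increments '[{"xyz": [0,0,0],"angular": [0,0,0],"gripper": 1},{"xyz": [0,0,0],"angular": [0,0,0],"gripper": 1},{"xyz": [0,0,0],"angular": [0,0,0],"gripper": 1}]'

```text
time_s: 2.6
position: [0.5845, 0.2233, 0.1632]
ee_rot: [-0.785, 3.038, 0.001]
ft_force: [1.6, 0.4, 5.7]
finger_gap: 0.532
```

```bash
python3 - <<'E'
from h import *
grab('wrist','wrist4');grab('scene','scene4')
v=V('scene4');cv2.imwrite('pics/c4.png',cv2.resize(v.im[190:310,250:430],None,fx=4,fy=4,interpolation=2)[:,:,::-1])
s=arm.get_state();print(s)
E
```

```text
{'time_s': 2.7, 'q': array([ 3.64854183e-01,  4.01553844e-01, -1.19547000e-01,  1.04566403e+00,
       -7.10282917e-06, -1.41146174e-01]), 'qvel': array([ 1.17366086e-04, -8.41346544e-04,  4.78957296e-04,  2.15373277e-05,
       -3.81290993e-04, -1.22643836e-03]), 'joint_efforts': array([ 1.86311239e-01, -5.36792994e+01,  2.92342025e+01,  4.09803288e-01,
        7.33717508e-02,  2.98072526e-03]), 'position': array([0.58448762, 0.22324556, 0.16313749]), 'ee_rot': array([-7.85368231e-01,  3.03770302e+00,  6.94876142e-04]), 'ft_force': array([0.68310396, 0.84468427, 6.97869926]), 'wrist_torque': array([ 0.05917417, -0.19990644, -0.03753506]), 'finger_gap': 0.5236132441137079}
```

View pics/c4.png

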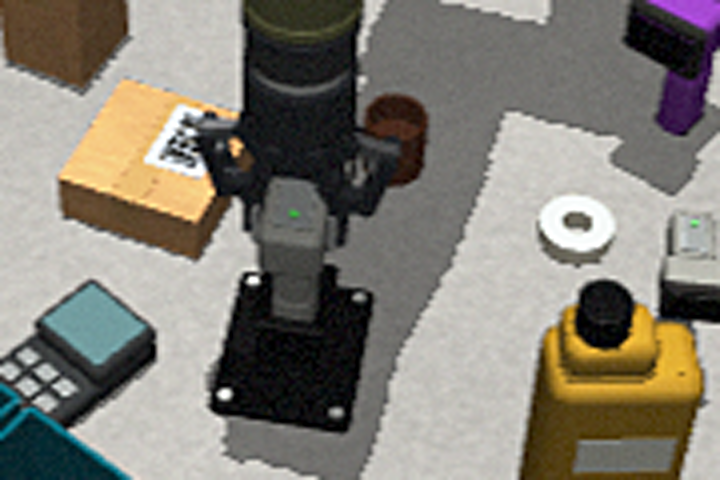

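View pics/wrist4.png

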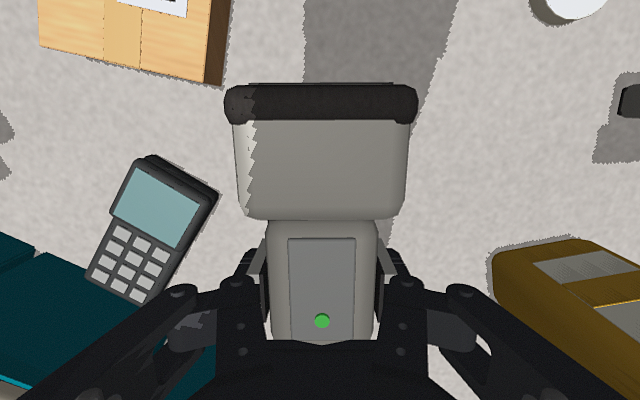

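The fingers sit on the rear head's flat sides with a gap of about 45 mm. The lift comes next.

>>> move_arm --increments '[{"xyz": [0,0,1],"angular": [0,0,0],"gripper": 1},{"xyz": [0,0,2.5],"angular": [0,0,0],"gripper": 1},{"xyz": [0,0,4],"angular": [0,0,0],"gripper": 1},{"xyz": [0,0,5.5],"angular": [0,0,0],"gripper": 1},{"xyz": [0,0,7],"angular": [0,0,0],"gripper": 1}]' --force 110

```text
time_s: 3.2
position: [0.5824, 0.2226, 0.2319]
ee_rot: [0.786, -3.041, 0.0]
ft_force: [-0.8, -0.0, -0.6]
finger_gap: 0.522
```

>>> move_arm --increments '[{"xyz": [0,0,2],"angular": [0,0,0],"gripper": 1},{"xyz": [0,0,4.5],"angular": [0,0,0],"gripper": 1},{"xyz": [0,0,7],"angular": [0,0,0],"gripper": 1},{"xyz": [0,0,9.5],"angular": [0,0,0],"gripper": 1},{"xyz": [0,0,11],"angular": [0,0,0],"gripper": 1}]'

```text
time_s: 3.7
position: [0.5829, 0.2228, 0.3437]
ee_rot: [-0.786, 3.04, 0.0]
ft_force: [-0.5, 0.7, -2.8]
finger_gap: 0.523
```

```bash
python3 - <<'E'
from h import *
get_image('scene');get_image('scene');grab('wrist','wrist5');grab('scene','scene5');grab('side','side5')
v=V('scene5');w=V('side5');cv2.imwrite('pics/c5.png',np.hstack([cv2.resize(v.im[130:290,250:410],(480,480)),cv2.resize(w.im[60:160,280:380],(320,480))])[:,:,::-1])
s=arm.get_state();print(s['time_s'],s['position'],s['ee_rot'],s['q'],s['ft_force'],s['wrist_torque'],s['finger_gap'])
E
```

```text
3.95 [0.58240467 0.2225708  0.34004346] [ 7.86183313e-01 -3.03983148e+00  2.41017629e-04] [ 3.65010480e-01  3.46793109e-01  2.05068744e-01  1.43082060e+00
  4.20553875e-05 -1.41153195e-01] [-0.46122283  0.04138211 -2.78453757] [ 0.02333351 -0.05546697 -0.0075414 ] 0.5254733717323095
```

View pics/c5.png

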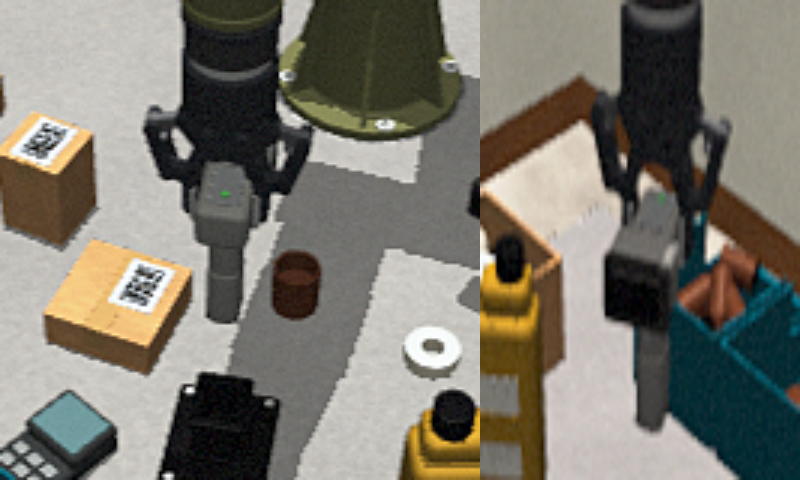

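View pics/wrist5.png

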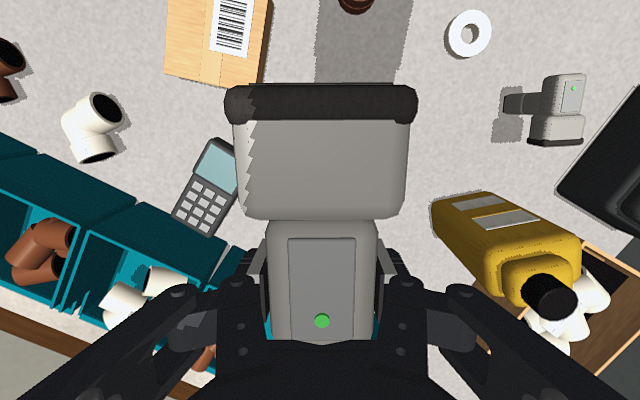

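The scanner is clear of the holder, and in the wrist view it hasn't moved against the jaws. I'll measure the scanner's pose in the tool frame and work out the target.

```bash
cat > tf.py <<'E'
from h import *
from scipy.spatial.transform import Rotation as R
def grasp(tag,pos,rv,verbose=True):
    # scanner pose in tool frame from wrist depth on the head's top face
    v=V(tag);P=v.pts();T=(P-pos)@R.from_rotvec(rv).as_matrix() # tool coords
    box=np.zeros(v.d.shape,bool);box[125:335,235:412]=1
    m=box&(v.d>0)&(v.d<.30)&(v.im.sum(-1)>230)
    t=T[m]; zm=np.median(t[:,2]); k=abs(t[:,2]-zm)<.006; t=t[k]; uv=np.argwhere(m)[k]
    A=np.c_[t[:,:2],np.ones(len(t))]; c,_,_,_=np.linalg.lstsq(A,t[:,2],rcond=None)
    r=t[:,2]-A@c; kk=abs(r)<.0025; c,_,_,_=np.linalg.lstsq(A[kk],t[kk,2],rcond=None)
    print('plane tilt (dz/dx,dz/dy)',c, 'rms',r[kk].std())
    for lo in np.arange(t[:,0].min(),t[:,0].max(),.006):
        q=(t[:,0]>=lo)&(t[:,0]<lo+.006)
        if verbose and q.sum()>5: print('x %.3f y %.4f %.4f z %.4f n %d'%(lo+.003,np.percentile(t[q,1],1),np.percentile(t[q,1],99),np.median(t[q,2]),q.sum()))
    return c
E
python3 - <<'E'
from tf import *
s=arm.get_state(); c=grasp('wrist5',s['position'],s['ee_rot'])
M=R.from_rotvec(s['ee_rot']).as_matrix();print(M.round(3))
for n in('scene5','side5'):
    v=V(n);P=v.pts();L=(P-s['position'])@M
    m=(v.d>0)&(abs(L[...,0])<.1)&(abs(L[...,1])<.04)&(L[...,2]>.03)&(L[...,2]<.17)
    t=L[m]; print(n,len(t))
    for lo in np.arange(.03,.16,.02):
        q=(t[:,2]>=lo)&(t[:,2]<lo+.02)
        if q.sum()>3: print(round(lo,3),q.sum(),np.median(t[q],0).round(4),t[q].min(0).round(4),t[q].max(0).round(4))
    print('zmax',np.percentile(t[:,2],98))
E
```

```text
plane tilt (dz/dx,dz/dy) [-0.01570592  0.00607046 -0.02428868] rms 0.001044072126227187
x -0.021 y -0.0227 0.0202 z -0.0233 n 353
x -0.015 y -0.0224 0.0194 z -0.0248 n 1184
x -0.009 y -0.0221 0.0194 z -0.0248 n 1288
x -0.003 y -0.0222 0.0194 z -0.0248 n 1323
x 0.003 y -0.0225 0.0195 z -0.0248 n 1391
x 0.009 y -0.0295 0.0268 z -0.0247 n 1799
x 0.015 y -0.0224 0.0192 z -0.0247 n 1506
x 0.021 y -0.0221 0.0193 z -0.0245 n 1689
x 0.027 y -0.0212 0.0183 z -0.0217 n 1652
x 0.033 y -0.0298 0.0268 z -0.0241 n 1716
x 0.039 y -0.0310 0.0279 z -0.0254 n 2604
x 0.045 y -0.0311 0.0280 z -0.0254 n 2752
x 0.051 y -0.0313 0.0280 z -0.0253 n 2921
x 0.057 y -0.0308 0.0279 z -0.0253 n 3036
x 0.063 y -0.0305 0.0280 z -0.0253 n 2858
[[-0.875 -0.485 -0.002]
 [-0.485  0.875 -0.001]
 [ 0.002  0.    -1.   ]]
scene5 301
0.03 19 [-0.0087 -0.001   0.0456] [-0.0129 -0.0115  0.0397] [-0.0065  0.0091  0.0499]
0.05 64 [-0.0083 -0.0008  0.0589] [-0.013  -0.0149  0.0502] [0.0089 0.0125 0.0697]
0.07 67 [-0.008   0.0022  0.0818] [-0.0144 -0.0147  0.0706] [0.0122 0.0127 0.0897]
0.09 62 [-8.000e-03 -1.000e-04  1.004e-01] [-0.0147 -0.0171  0.0905] [0.0142 0.0127 0.1099]
0.11 64 [-0.0077  0.0004  0.1211] [-0.013  -0.017   0.1101] [0.0175 0.0128 0.1299]
0.13 25 [-0.007  -0.0019  0.1333] [-0.0113 -0.016   0.1304] [0.0174 0.0128 0.1411]
zmax 0.13667787337365167
side5 204
0.05 36 [ 0.0303 -0.0061  0.0627] [-0.0011 -0.0167  0.0519] [0.0405 0.0118 0.0699]
0.07 54 [ 0.0292 -0.0073  0.0801] [ 0.0004 -0.0168  0.07  ] [0.0337 0.0119 0.0897]
0.09 48 [ 0.0291 -0.0064  0.0996] [ 0.011  -0.0169  0.0917] [0.0351 0.0112 0.1099]
0.11 48 [ 0.0295 -0.0068  0.1195] [ 0.0093 -0.0169  0.1101] [0.0333 0.0109 0.1298]
0.13 16 [ 0.0293 -0.0054  0.1324] [ 0.0093 -0.0165  0.13  ] [0.0346 0.0092 0.1391]
zmax 0.1367061971747348
```

```bash
cat > plan.py <<'E'
from tf import *
label=np.array([.3967,-.335,.056]); win_t=np.array([.080,-.0015,-.003])
def target(slope,dist,az=None,label=label):
    az=np.arctan2(label[1],label[0]) if az is None else az
    rad=np.array([np.cos(az),np.sin(az),0]);up=np.array([0,0,1.])
    s=np.radians(slope);x=-np.cos(s)*rad-np.sin(s)*up
    h=-rad; y=np.array([h[1],-h[0],0]); z=np.cross(x,y); M=np.c_[x,y,z]
    return label-dist*x-M@win_t,M
def check(pos,rv,label=label):
    M=R.from_rotvec(rv).as_matrix(); w=pos+M@win_t; foot=pos+M@np.array([.0115,-.0015,.139])
    l=M.T@(label-w)
    print('window',w.round(4),'foot',foot.round(4),'label rel window fwd/side/z',l.round(4),'slope',np.degrees(np.arcsin(-M[2,0])).round(1),'dist',np.linalg.norm(label-w).round(4))
E
python3 - <<'E'
from plan import *
s=arm.get_state();p0=s['position'];M0=R.from_rotvec(s['ee_rot']).as_matrix()
p,M=target(52,.10); print('final',p.round(4),'r',np.hypot(*p[:2]));check(p,R.from_matrix(M).as_rotvec())
a0=np.arctan2(p0[1],p0[0]);a1=np.arctan2(p[1],p[0]); r0=np.hypot(*p0[:2]);r1=np.hypot(*p[:2])
h0=np.arctan2(M0[1,0],M0[0,0]);h1=np.arctan2(M[1,0],M[0,0])-2*np.pi
if h1<-np.pi*2: h1+=2*np.pi
print('h',h0,h1,'a',a0,a1)
prev=p0
for i in range(1,16):
    f=i/15;a=a0+f*(a1-a0);r=r0+f*(r1-r0);q=np.array([r*np.cos(a),r*np.sin(a)]);
    if i%5==1: base=prev;b0=f-1/15
    print(i,((q-base[:2])*100).round(1),'yaw',round((f-b0)*(h1-h0),3))
    prev=q
y=M[:,1]; print('pitch axis',y.round(3)); print('rotvec from level to final', (R.from_matrix(M)*R.from_matrix(target(0,.1)[1]).inv()).as_rotvec().round(3))
E
```

```text
final [ 0.4841 -0.4069  0.196 ] r 0.6324111183607284
window [ 0.4437 -0.3747  0.1348] foot [ 0.5615 -0.4741  0.1014] label rel window fwd/side/z [ 0.1 -0.   0. ] slope 52.0 dist 0.1
h -2.635428767610159 -3.8428656562592187 a 0.3650316530545729 -0.6989011256373784
1 [ 1.5 -4.2] yaw -0.08
2 [ 2.7 -8.4] yaw -0.161
3 [  3.6 -12.8] yaw -0.241
4 [  4.1 -17.2] yaw -0.322
5 [  4.4 -21.6] yaw -0.402
6 [-0.1 -4.4] yaw -0.08
7 [-0.4 -8.9] yaw -0.161
8 [ -1.1 -13.3] yaw -0.241
9 [ -2.1 -17.6] yaw -0.322
10 [ -3.4 -21.9] yaw -0.402
11 [-1.6 -4.2] yaw -0.08
12 [-3.5 -8.2] yaw -0.161
13 [ -5.7 -12.1] yaw -0.241
14 [ -8.1 -15.9] yaw -0.322
15 [-10.8 -19.4] yaw -0.402
pitch axis [0.645 0.764 0.   ]
rotvec from level to final [-0.586 -0.693 -0.   ]
```

>>> move_arm --increments '[{"xyz": [1.5,-4.2,0],"angular": [0,0,-0.08],"gripper": 1},{"xyz": [2.7,-8.4,0],"angular": [0,0,-0.16],"gripper": 1},{"xyz": [3.6,-12.8,0],"angular": [0,0,-0.24],"gripper": 1},{"xyz": [4.1,-17.2,0],"angular": [0,0,-0.32],"gripper": 1},{"xyz": [4.4,-21.6,0],"angular": [0,0,-0.4],"gripper": 1}]'

```text
time_s: 4.45
position: [0.6264, 0.0051, 0.3392]
ee_rot: [0.162, -3.135, -0.0]
ft_force: [0.2, 0.6, -2.6]
finger_gap: 0.529
```

>>> move_arm --increments '[{"xyz": [-0.1,-4.4,0],"angular": [0,0,-0.08],"gripper": 1},{"xyz": [-0.4,-8.9,0],"angular": [0,0,-0.16],"gripper": 1},{"xyz": [-1.1,-13.3,0],"angular": [0,0,-0.24],"gripper": 1},{"xyz": [-2.1,-17.6,0],"angular": [0,0,-0.32],"gripper": 1},{"xyz": [-3.4,-21.9,0],"angular": [0,0,-0.4],"gripper": 1}]'

```text
time_s: 4.95
position: [0.5918, -0.2137, 0.3392]
ee_rot: [-0.464, -3.104, -0.001]
ft_force: [0.4, 0.3, -2.0]
finger_gap: 0.526
```

>>> move_arm --increments '[{"xyz": [-1.6,-4.2,0],"angular": [0,0,-0.08],"gripper": 1},{"xyz": [-3.5,-8.2,0],"angular": [0,0,-0.16],"gripper": 1},{"xyz": [-5.7,-12.1,0],"angular": [0,0,-0.24],"gripper": 1},{"xyz": [-8.1,-15.9,0],"angular": [0,0,-0.32],"gripper": 1},{"xyz": [-10.8,-19.4,0],"angular": [0,0,-0.4],"gripper": 1}]'

```text
time_s: 5.45
position: [0.4834, -0.4074, 0.3392]
ee_rot: [-1.072, -2.95, -0.001]
ft_force: [-0.3, 0.3, -1.7]
finger_gap: 0.526
```

>>> move_arm --increments '[{"xyz": [0,0,0],"angular": [-0.065,-0.076,0],"gripper": 1},{"xyz": [0,0,0],"angular": [-0.13,-0.155,0],"gripper": 1},{"xyz": [0,0,0],"angular": [-0.195,-0.23,0],"gripper": 1},{"xyz": [0,0,0],"angular": [-0.26,-0.31,0],"gripper": 1},{"xyz": [0,0,0],"angular": [-0.32,-0.38,0],"gripper": 1}]'

```text
time_s: 5.95
position: [0.4837, -0.4054, 0.3394]
ee_rot: [0.906, 2.506, -0.234]
ft_force: [0.4, 0.1, -2.5]
finger_gap: 0.525
```

```bash
python3 - <<'E'
from plan import *
get_image('wrist');get_image('wrist');grab('wrist','wrist6');s=arm.get_state();print(s['time_s'],s['position'],s['ee_rot'],s['q'],s['finger_gap'],s['ft_force'])
grasp('wrist6',s['position'],s['ee_rot'],False)
p,M=target(52,.10);M0=R.from_rotvec(s['ee_rot'])
print('remaining cm',((p-s['position'])*100).round(1),'rot',(R.from_matrix(M)*M0.inv()).as_rotvec().round(3));check(s['position'],s['ee_rot'])
grab('scene','scene6')
E
```

```text
6.1 [ 0.4823092  -0.40407746  0.33806534] [ 0.90835646  2.51266015 -0.23124281] [-0.69658975 -0.04342586 -0.37645711  0.74715848 -0.00155819 -0.00319315] 0.5248756782222319 [ 0.42236008 -1.07981864 -2.11520427]
plane tilt (dz/dx,dz/dy) [-0.02135845  0.00513752 -0.01904559] rms 0.001038537645105626
remaining cm [  0.2  -0.3 -14.2] rot [-0.266 -0.321 -0.006]
window [ 0.426  -0.3592  0.303 ] foot [ 0.5236 -0.4409  0.21  ] label rel window fwd/side/z [0.1499 0.0006 0.2   ] slope 28.1 dist 0.2499
```

View pics/wrist6.png

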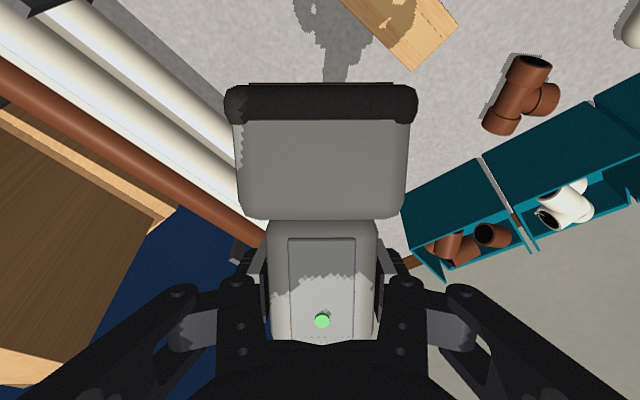

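View pics/scene6.png

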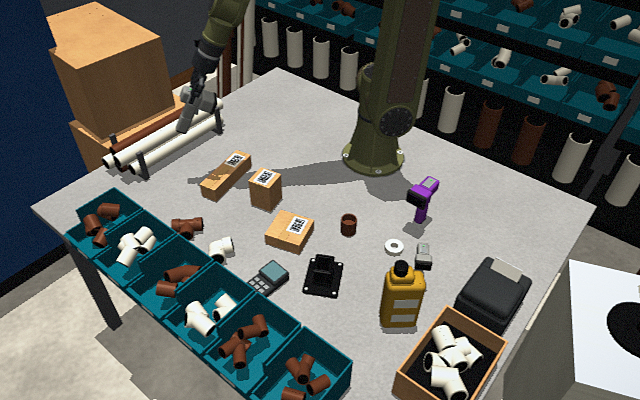

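>>> move_arm --increments '[{"xyz": [0,-0.1,-1],"angular": [-0.09,-0.105,0],"gripper": 1},{"xyz": [0.1,-0.2,-3],"angular": [-0.18,-0.21,0],"gripper": 1},{"xyz": [0.2,-0.3,-5],"angular": [-0.266,-0.321,-0.006],"gripper": 1},{"xyz": [0.2,-0.3,-7],"angular": [-0.266,-0.321,-0.006],"gripper": 1},{"xyz": [0.2,-0.3,-8],"angular": [-0.266,-0.321,-0.006],"gripper": 1}]'

```text
time_s: 6.65
position: [0.4837, -0.4065, 0.2529]
ee_rot: [0.778, 2.128, -0.378]
ft_force: [-1.5, 0.9, -3.7]
finger_gap: 0.525
```

```bash
python3 - <<'E'
from plan import *
get_image('wrist');get_image('wrist');grab('wrist','wrist7');grab('side','side7');s=arm.get_state();print(s['time_s'],s['position'],s['ee_rot'],s['q'],s['finger_gap'],s['ft_force'])
grasp('wrist7',s['position'],s['ee_rot'],False)
p,M=target(52,.10);M0=R.from_rotvec(s['ee_rot'])
print('remaining cm',((p-s['position'])*100).round(2),'rot',(R.from_matrix(M)*M0.inv()).as_rotvec().round(3));check(s['position'],s['ee_rot'])
grab('scene','scene7')
v=V('scene0');P=v.pts();m=(v.d>0)&(P[...,0]>.45)&(P[...,0]<.68)&(P[...,1]<-.36)&(P[...,1]>-.7)&(P[...,2]>.02)
q=P[m];print('obst near foot: max y',np.sort(q[:,1])[-10:].round(3))
for n in('scene0','scene7','side0','side7'):
    v=V(n);hsv=cv2.cvtColor(v.im,cv2.COLOR_RGB2HSV);P=v.pts();z=P[...,2]
    r=(215,140,262,180) if 'scene' in n else (405,280,445,325)
    w=(z>.045)&(z<.07)&(v.d>0)&(hsv[...,1]<50);b=np.zeros_like(w);b[r[1]:r[3],r[0]:r[2]]=1;w&=b
    cs,_=cv2.findContours(w.astype(np.uint8),0,2); c=max(cs,key=cv2.contourArea)[:,0];print(n,cv2.minAreaRect(np.array([v.plane(a,b,.056)[:2]*1000 for a,b in c],np.float32)))
    print('  depth mean',P[w].mean(0))
E
```

```text
6.85 [ 0.48882379 -0.41080568  0.2628656 ] [ 0.77429497  2.11760183 -0.38145314] [-0.69717026 -0.1474335  -0.94888432 -0.14506081 -0.00350251  0.00219813] 0.5306824826997137 [ 0.3416294  -0.36220842 -0.89920031]
plane tilt (dz/dx,dz/dy) [-0.02898157  0.00513916 -0.01867368] rms 0.001038501516138186
remaining cm [-0.47  0.39 -6.69] rot [0.005 0.005 0.   ]
window [ 0.4487 -0.3789  0.2013] foot [ 0.5666 -0.4785  0.1689] label rel window fwd/side/z [1.567e-01 1.000e-04 3.470e-02] slope 52.4 dist 0.1605
obst near foot: max y [-0.551 -0.551 -0.551 -0.55  -0.549 -0.549 -0.549 -0.548 -0.547 -0.547]
scene0 ((397.8100280761719, -334.13470458984375), (69.30589294433594, 48.39705276489258), 12.547032356262207)
  depth mean [ 0.39824582 -0.33691499  0.05531729]
scene7 ((397.70233154296875, -334.215576171875), (69.06047821044922, 48.285888671875), 12.547041893005371)
  depth mean [ 0.39902829 -0.3375284   0.05511958]
side0 ((395.59228515625, -336.0188903808594), (69.5313720703125, 48.25154113769531), 10.888335227966309)
  depth mean [ 0.39429436 -0.33673671  0.05682509]
side7 ((395.21197509765625, -336.5651550292969), (69.02970123291016, 48.331790924072266), 11.28988265991211)
  depth mean [ 0.39379898 -0.33700517  0.05691255]
```

View pics/side7.png

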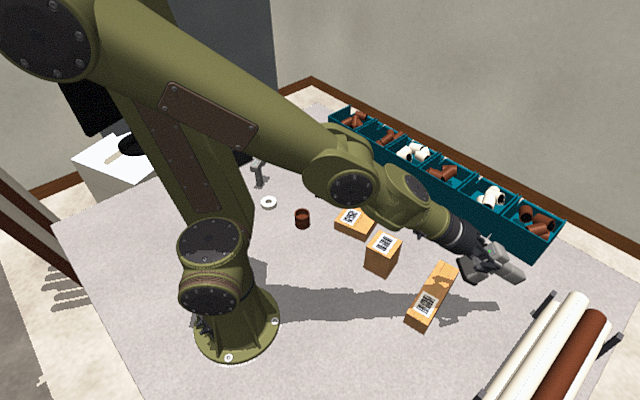

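View pics/scene7.png

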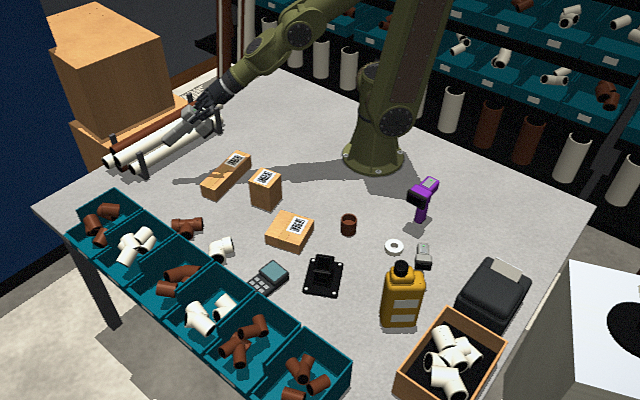

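The grip hasn't slipped, the label hasn't moved, and the pipes stay more than 5 cm from the foot. Joint 3 is at -0.95 and its limit is -1.03, so I'll fit the planar kinematics from the recorded states to predict the final pose.

```bash
cat > kin.py <<'E'
from plan import *
from scipy.optimize import fsolve
S=np.array([[.31402,-.04785,1.21018,np.hypot(.26553,.53759),.24766],[.349307,.1414,1.363158,np.hypot(.584918,.22095),.310004],[.401554,-.119547,1.045664,np.hypot(.584488,.223246),.163137],[.346793,.205069,1.430821,np.hypot(.582405,.222571),.340043],[-.043426,-.376457,.747158,np.hypot(.482309,.404077),.338065],[-.147434,-.948884,-.145061,np.hypot(.488824,.410806),.262866]])
def rows(q2,q3,q4):
    e=q2-q3;p=e+q4
    return np.array([[1,0,np.sin(q2),np.cos(q2),np.cos(e),np.sin(e),np.cos(p)],[0,1,np.cos(q2),-np.sin(q2),-np.sin(e),np.cos(e),-np.sin(p)]])
A=np.vstack([rows(*s[:3]) for s in S]);y=S[:,3:].ravel()
c,res,rk,sv=np.linalg.lstsq(A,y,rcond=1e-6)
if __name__=='__main__':
    print(c.round(3),rk,(A@c-y).round(4))
    for sl in(44,46,48,50,52):
        for d in(.09,.10,.11,.12):
            p,M=target(sl,d);P=np.radians(90-sl)
            f=lambda q:rows(q[0],q[1],P-q[0]+q[1])@c-[np.hypot(*p[:2]),p[2]]
            q,_,ok,_=fsolve(f,[-.1,-.9],full_output=True);print(sl,d,p.round(3),q.round(3),(P-q[0]+q[1]).round(3),ok)
E
python3 kin.py
```

```text
[0.    0.283 0.521 0.    0.441 0.076 0.447] 7 [-0. -0.  0. -0.  0.  0. -0. -0.  0.  0. -0. -0.]
44 0.09 [ 0.493 -0.414  0.172] [ 0.024 -0.918] -0.138 1
44 0.1 [ 0.498 -0.419  0.179] [ 0.025 -0.895] -0.117 1
44 0.11 [ 0.504 -0.423  0.186] [ 0.026 -0.872] -0.096 1
44 0.12 [ 0.509 -0.428  0.193] [ 0.028 -0.849] -0.075 1
46 0.09 [ 0.49  -0.411  0.176] [ 0.008 -0.955] -0.195 1
46 0.1 [ 0.495 -0.416  0.183] [ 0.007 -0.933] -0.172 1
46 0.11 [ 0.5   -0.42   0.191] [ 0.007 -0.91 ] -0.15 1
46 0.12 [ 0.505 -0.425  0.198] [ 0.008 -0.888] -0.128 1
48 0.09 [ 0.486 -0.409  0.18 ] [-0.007 -0.993] -0.253 1
48 0.1 [ 0.491 -0.413  0.188] [-0.008 -0.971] -0.229 1
48 0.11 [ 0.497 -0.417  0.195] [-0.01  -0.949] -0.206 1
48 0.12 [ 0.502 -0.422  0.203] [-0.01  -0.926] -0.183 1
50 0.09 [ 0.483 -0.406  0.184] [-0.018 -1.03 ] -0.314 1
50 0.1 [ 0.488 -0.41   0.192] [-0.022 -1.009] -0.288 1
50 0.11 [ 0.493 -0.414  0.2  ] [-0.025 -0.987] -0.263 1
50 0.12 [ 0.498 -0.418  0.207] [-0.027 -0.965] -0.239 1
52 0.09 [ 0.479 -0.403  0.188] [-0.028 -1.068] -0.376 1
52 0.1 [ 0.484 -0.407  0.196] [-0.034 -1.046] -0.349 1
52 0.11 [ 0.489 -0.411  0.204] [-0.039 -1.025] -0.323 1
52 0.12 [ 0.494 -0.415  0.212] [-0.043 -1.003] -0.297 1
```

The model fits exactly. A 52° slope at 10 cm would pass joint 3's range, so I'm taking 48° at 10.5 cm, which puts joint 3 near -0.96.

```bash
python3 - <<'E'
from plan import *
s=arm.get_state();p,M=target(48,.105);M0=R.from_rotvec(s['ee_rot'])
print('remaining cm',((p-s['position'])*100).round(2),'rot',(R.from_matrix(M)*M0.inv()).as_rotvec().round(3))
E
```

```text
remaining cm [ 0.48 -0.41 -7.25] rot [0.051 0.06  0.   ]
```

>>> move_arm --increments '[{"xyz": [0.2,-0.2,-1.0],"angular": [0.025,0.03,0],"gripper": 1},{"xyz": [0.4,-0.4,-2.3],"angular": [0.05,0.06,0],"gripper": 1},{"xyz": [0.5,-0.4,-3.6],"angular": [0.05,0.06,0],"gripper": 1},{"xyz": [0.5,-0.4,-4.8],"angular": [0.05,0.06,0],"gripper": 1},{"xyz": [0.5,-0.4,-5.5],"angular": [0.05,0.06,0],"gripper": 1}]'

```text
time_s: 7.4
position: [0.4935, -0.4146, 0.2077]
ee_rot: [0.8, 2.189, -0.357]
ft_force: [0.1, -0.4, -2.6]
finger_gap: 0.521
```

>>> move_arm --increments '[{"xyz": [0,0,0],"angular": [0,0,0],"gripper": 1},{"xyz": [0,0,0],"angular": [0,0,0],"gripper": 1}]'

```text
time_s: 7.6
position: [0.4927, -0.4139, 0.2074]
ee_rot: [0.8, 2.19, -0.357]
ft_force: [0.3, -0.2, -1.8]
finger_gap: 0.525
```

```bash
python3 - <<'E'
from plan import *
s=arm.get_state();p,M=target(48,.105);M0=R.from_rotvec(s['ee_rot'])
print(s['q'],s['qvel'].round(3));check(s['position'],s['ee_rot'])
print('remaining cm',((p-s['position'])*100).round(2),'rot',(R.from_matrix(M)*M0.inv()).as_rotvec().round(3))
E
```

```text
[-0.69674726 -0.04206184 -0.94158057 -0.16565945 -0.0039304   0.00233931] [-0.002 -0.011 -0.002 -0.005  0.001 -0.   ]
window [ 0.4491 -0.3791  0.15  ] foot [ 0.5647 -0.4767  0.1058] label rel window fwd/side/z [ 0.1156 -0.      0.0121] slope 48.0 dist 0.1163
remaining cm [ 0.12 -0.13 -1.59] rot [ 0.    -0.001 -0.   ]
```

>>> move_arm --increments '[{"xyz": [0,0,-0.5],"angular": [0,0,0],"gripper": 1},{"xyz": [0.1,-0.1,-1.1],"angular": [0,0,0],"gripper": 1},{"xyz": [0.1,-0.1,-1.6],"angular": [0,0,0],"gripper": 1},{"xyz": [0.1,-0.1,-1.6],"angular": [0,0,0],"gripper": 1},{"xyz": [0.1,-0.1,-1.6],"angular": [0,0,0],"gripper": 1}]'

```text
time_s: 8.1
position: [0.4927, -0.4141, 0.1896]
ee_rot: [0.801, 2.192, -0.357]
ft_force: [-0.9, 0.2, -1.8]
finger_gap: 0.522
```

```bash
python3 - <<'E'
from plan import *
for n in('wrist','side','scene'): get_image(n); grab(n,n+'8')
s=arm.get_state();print(s['time_s'],s['position'],s['q'],s['qvel'].round(3),s['finger_gap']);check(s['position'],s['ee_rot'])
grasp('wrist8',s['position'],s['ee_rot'],False)
v=V('side8');w=V('scene8')
M=R.from_rotvec(s['ee_rot']).as_matrix();W=s['position']+M@win_t
print('window px',v.proj(W),w.proj(W),'label px',v.proj(label),w.proj(label),'foot px',v.proj(s['position']+M@[.0115,-.0015,.139]),w.proj(s['position']+M@[.0115,-.0015,.139]))
cv2.imwrite('pics/c8.png',np.hstack([cv2.resize(v.im[200:350,390:540],(400,400)),cv2.resize(w.im[70:220,130:280],(400,400))])[:,:,::-1])
for V_,b in((v,(400,260,450,330)),(w,(215,140,262,180))):
    P=V_.pts();hsv=cv2.cvtColor(V_.im,cv2.COLOR_RGB2HSV);z=P[...,2];m=(z>.045)&(z<.07)&(V_.d>0)&(hsv[...,1]<50);k=np.zeros_like(m);k[b[1]:b[3],b[0]:b[2]]=1;m&=k
    cs,_=cv2.findContours(m.astype(np.uint8),0,2);cc=max(cs,key=cv2.contourArea)[:,0];print(cv2.minAreaRect(np.array([V_.plane(a,b_,.056)[:2]*1000 for a,b_ in cc],np.float32)))
    # scanner handle points in tool frame
    L=(P-s['position'])@M;m=(V_.d>0)&(abs(L[...,0]-.01)<.04)&(abs(L[...,1])<.03)&(L[...,2]>.04)&(L[...,2]<.16)
    t=L[m]
    for lo in(.04,.07,.1,.13):
        q=(t[:,2]>=lo)&(t[:,2]<lo+.03)
        if q.sum()>5: print(lo,q.sum(),np.percentile(t[q],5,0).round(4),np.percentile(t[q],95,0).round(4))
E
```

```text
8.4 [ 0.49302859 -0.41434363  0.19046401] [-0.69708205 -0.00971689 -0.96167029 -0.21722705 -0.00372398  0.00217373] [-0.001  0.001 -0.001  0.    -0.     0.001] 0.5191711160066985
window [ 0.4494 -0.3795  0.1331] foot [ 0.5649 -0.4771  0.0887] label rel window fwd/side/z [1.034e-01 1.000e-04 5.000e-04] slope 47.9 dist 0.1034
plane tilt (dz/dx,dz/dy) [-0.02120504  0.00493859 -0.01966535] rms 0.0010383290321333716
window px (np.float64(457.1541892239405), np.float64(286.4956428758077)) (np.float64(212.6574047043822), np.float64(144.44523958508654)) label px (np.float64(425.25807249313965), np.float64(302.9765894734138)) (np.float64(234.88212159067817), np.float64(159.47326030891395)) foot px (np.float64(507.70387248898976), np.float64(293.1351017280504)) (np.float64(170.80152091292695), np.float64(159.15127025797696))
((395.28009033203125, -336.7184753417969), (69.46820831298828, 47.56783676147461), 12.017695426940918)
0.04 103 [-0.0077 -0.0166  0.0429] [ 0.0297 -0.0041  0.0693]
0.07 119 [-0.0078 -0.0166  0.0722] [0.0274 0.0017 0.0988]
0.1 104 [-0.0079 -0.0175  0.1026] [0.0256 0.0012 0.1288]
0.13 18 [-0.0077 -0.0168  0.1303] [0.0249 0.0005 0.1373]
((397.66387939453125, -335.64837646484375), (67.93415069580078, 48.62312698364258), 9.583161354064941)
0.04 102 [-0.0087  0.0019  0.0418] [0.0351 0.0175 0.068 ]
0.07 97 [-0.0089 -0.0046  0.0718] [0.0248 0.0176 0.0984]
0.1 94 [-0.0085 -0.0004  0.102 ] [0.0269 0.02   0.1263]
0.13 36 [-0.0076 -0.0032  0.1302] [0.0257 0.0196 0.1448]
```

View pics/c8.png

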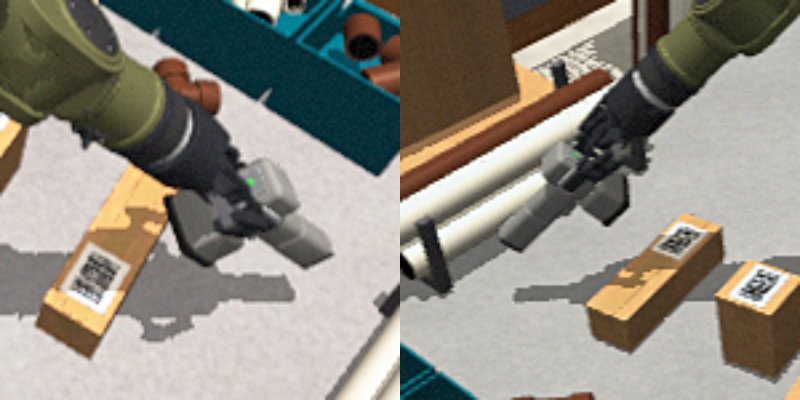

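View pics/wrist8.png

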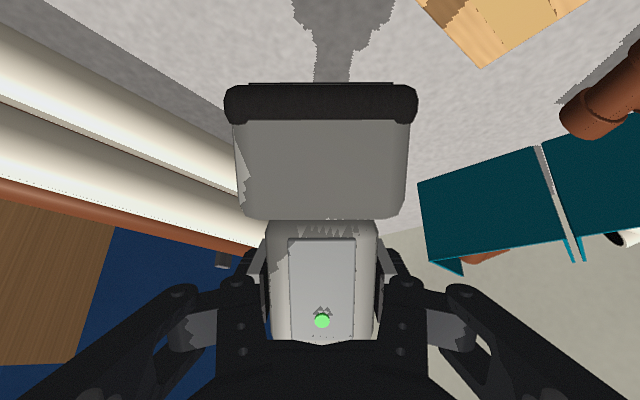

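The scanner hangs nose-down over the label, touching nothing, and it sits in the jaws as before. Label positions from both cameras agree with the target to about 2 mm. Handing in.

```bash
python3 -c "
from h import *
print(hand_in())"
```

```text
the job is handed in; nothing more can be done
None
```

I drew the dark-grey scanner straight up out of its holder by the rear of its head, swung it over the long carton and turned it nose-down. I handed in with it held there and the arm still; no verdict was reported.

**Final pose (measured 8.4 s in):**

| Check | Measured |
|---|---|
| Slope below level | 47.9° |
| Window to label middle | 103 mm |
| Sight line off the label middle | under 1 mm by calculation, about 2 mm given camera disagreement |
| Window above counter | 133 mm |
| Foot above counter | 89 mm |
| Joint speeds | about zero |

**Other checks:**
- **Grip:** it held at about 45 mm opening, and the scanner did not shift in the jaws from lift to end.
- **Surroundings:** the carton label read within about 2 mm of its starting position. I did not measure the other goods, but nothing looked disturbed in the pictures. The scanner's foot cleared the nearest pipes by more than 5 cm.

**Disagreements:**
- The planned 52° slope at 10 cm would have taken joint 3 past its range, so I used 48° at 10.5 cm instead.
- The two fixed cameras disagreed on the label position by about 2 to 3 mm, so I aimed at their average.
- One move call was refused for its format, so it did nothing.

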